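# Close a pressure canner: four wing nuts, crosswise, in two rounds

## Robot

A 6-joint arm with a two-finger parallel gripper is mounted at the origin on a cart in front of the work surface, level with it; the furniture and walls round the work are solid. World frame = base frame: x ahead of the robot, y to its left, z up, the work surface at z = 0. Lengths are in mm, angles in rad, forces in N, time in s.
With the tool pointing down it reaches from about 275 to 875 mm from the base axis. Payload 12.5 kg.
Tool frame: the origin (TCP) lies at the very end of the fingers, on their centre line; the grasp point (between the pads) lies 19 mm behind it; z points along the fingers, y is the line along which they close (so a half turn about z gives the same grasp; the last joint's range is limited). The gripper opens to 85 mm and grips with 20 to 120 N. Pads are 22 mm wide; open, the fingers measure 114 mm over their backs; the gripper's body (76 mm by 85 mm) begins 54 mm behind the grasp point. The pads swing forward as they close: fully open they stand 13 mm farther back than shut.
Start: joints at [-1.188, 0.351, 1.652, -0, 1.139, -0.085], TCP at [248.024, -490.886, 231.29] pointing down, gripper open.
Joint ranges: [-2.75, 2.75], [-0.79, 2.1], [0.01, 2.65], [-1.57, 4.71], [0.07, 3.14], [-2.87, 2.87]. Speed limits (rad/s): [2.22, 2.22, 2.79, 3.14, 3.14, 3.14].

## Interface

Orientations are given as a unit quaternion [w, x, y, z].
In Python, from cell import r, viewer, nets gives the robot as it stands.
- The arm moves only by the tool arm_command, never from a script. Its argument "steps" is a list that holds one entry, the list of rows, each a list of 6 numbers: the shift along the tool's x, y, z each as a share of 0.15 m, from -1 to 1, then the turn, a rotation vector about the tool's x, y, z each as a share of pi/2 rad, from -1 to 1. A call has 1 to 8 rows; each row is the pose to reach, as a shift and turn from the pose commanded when the call began, along the tool's axes at that moment; what a row does not reach only later rows make up. A row lasts 1/10 s, in which the tool goes at most 50 mm and 8.59 degrees, less where a joint would pass 70% of its speed; a pose out of reach is approached as far as the arm can. A call with a number of a shift or a turn outside -1 to 1 is refused whole. A call with a gripper value outside its range is refused whole. "gripper" is the closure, from -1 (fully open) to 1 (shut), so that 0 is half open, set as the call begins (left out, the last holds). The fingers move at their own pace and stop on an object; "newtons" is the grip in N (left out, the last holds). Time passes only in rows, so rows that repeat a pose let the fingers close. It gives the time, the measured TCP pose, the force, the opening and the grip force at its end, in the units of the state.
- r.state(): the state, without advancing time (a new reading comes with each control period).
- viewer.read_camera(name): name is "scene" or "top" or "wrist"; returns a dict with "pixels" (420x560x3 uint8, red, green, blue), "depth" (420x560 float32, mm along the optical axis (not along the pixel's ray), 0 where there is no reading), "intrinsics" (3x3 intrinsics, pixels), "position" and "rotation" of the camera in the world. Camera axes: x right, y up, looking along -z (the intrinsics and any distortion apply to the point x, -y, -z); pixel columns grow to the right and rows downward; lengths in mm; the calibration is good to about 2 mm. A picture is of the moment at which its call begins.
- r.job_done(): hands the job in; it is judged then, once.
Trained networks look in a picture, given as the dict that the camera call returned (one of the last four; its "shot" number tells which), for a name from the list of things; names that differ only in an ending like _2 or _b are one class to them, and where a whole thing is asked for, a point or a joint stands for the part that bears it (a point fixed in the world has none). Each returns a list of dicts, best first, with "confidence" (0 to 1); they miss things now and then, are a little off and sometimes report something else, mostly with a low value. They report only what shows in the picture. A call takes as long as a camera call.
- nets.search_frame(query, picture): "position" ([column, row] in pixels, amid what is visible of it).
- nets.place_of(query, picture): "position" ([column, row] in pixels: a listed point, or the origin of a listed thing).
The state is a dict: "time": time; "joint_positions": joint angles; "joint_velocities": joint speeds; "effort": joint torques, N m; "tcp_pos": TCP position; "orientation": TCP orientation; "ft_force": force on the tool from outside, world axes, zero at the start; "moment": the same for the moment, N m; "finger_gap": finger opening in mm; "grip_force": force on a finger pad.
Only numpy, scipy, OpenCV 4.12 (cv2) and the standard library are available. Lean on these libraries where they do the work, as an engineer would, in place of code of your own. Each camera call takes 0.05 s, during which the arm holds its last target. There are 200 camera calls.

## Task

Close the pressure canner: nuts 1 and 3 of its four wing nuts, an opposite pair, are already snug and the other pair is still loose. First turn the loose pair down until they are just snug too, then go round a second time crosswise (each nut, then the one opposite it) and make all four firm, going by the resistance you feel and never over-tightening one, which would crush the gasket. Leave everything else on the worktop where it stands.

Things in the scene. Friction and masses are not known exactly. Their poses are not given: they have to be found in the camera images.
- canner: Small cast-aluminium pressure canner, fixed, 164 mm wide, rim 120 high, standing on an 8 mm round glass board (280 dia). Origin: centre of its underside, z up. Four studs with black wing nuts on a 95 mm radius circle; black side grips at its +y and -y, 72 up. A wall pier rises behind it from x = 0.736 (y from -0.10 to 0.265).
- lid: Loose aluminium lid on the canner's springy gasket, 172 mm dia, 10 thick, with an ear under each nut (top level with the lid's flange); arch grip, dial and vent weight within 45 mm of its centre, up to 49 above its origin at the centre of its flat underside. Not to be handled. Tightening one nut eases its neighbours a little.
- nut_1: Nut 1: hub and steel foot of the wing nut 45 degrees round from the canner's x axis towards its y; opposite nut 3; starts snug. Origin on the stud axis at the foot's underside, z up. Sinks 24 mm a turn. Turning drags 0.38 N m when loose; once it bites that rises about 0.3 N m per rad: about 0.45 is snug, 0.62 firm, over 0.75 crushes the gasket.
- wing_1: Black wings of nut 1, held where they are grasped. Same origin as nut 1, z up, x along the wings: a flat-sided V 52 mm long, 12 thick, 16 to 43 above the origin; round hub (25 dia, top 17 up) and foot (30 dia) below it, so keep fingertips 17 or more up. Clockwise from above tightens. The wings give springily on the nut, 0.25 rad per N m.
- nut_2: Nut 2: hub and steel foot of the wing nut 135 degrees round from the canner's x axis towards its y; opposite nut 4; starts loose, bites after an unknown 0.2 to 1.2 rad. Origin on the stud axis at the foot's underside, z up. Sinks 24 mm a turn. Turning drags 0.38 N m when loose; once it bites that rises about 0.3 N m per rad: about 0.45 is snug, 0.62 firm, over 0.75 crushes the gasket.
- wing_2: Black wings of nut 2, held where they are grasped. Same origin as nut 2, z up, x along the wings: a flat-sided V 52 mm long, 12 thick, 16 to 43 above the origin; round hub (25 dia, top 17 up) and foot (30 dia) below it, so keep fingertips 17 or more up. Clockwise from above tightens. The wings give springily on the nut, 0.25 rad per N m.
- nut_3: Nut 3: hub and steel foot of the wing nut 225 degrees round from the canner's x axis towards its y; opposite nut 1; starts snug. Origin on the stud axis at the foot's underside, z up. Sinks 24 mm a turn. Turning drags 0.38 N m when loose; once it bites that rises about 0.3 N m per rad: about 0.45 is snug, 0.62 firm, over 0.75 crushes the gasket.
- wing_3: Black wings of nut 3, held where they are grasped. Same origin as nut 3, z up, x along the wings: a flat-sided V 52 mm long, 12 thick, 16 to 43 above the origin; round hub (25 dia, top 17 up) and foot (30 dia) below it, so keep fingertips 17 or more up. Clockwise from above tightens. The wings give springily on the nut, 0.25 rad per N m.
- nut_4: Nut 4: hub and steel foot of the wing nut 315 degrees round from the canner's x axis towards its y; opposite nut 2; starts loose, bites after an unknown 0.2 to 1.2 rad. Origin on the stud axis at the foot's underside, z up. Sinks 24 mm a turn. Turning drags 0.38 N m when loose; once it bites that rises about 0.3 N m per rad: about 0.45 is snug, 0.62 firm, over 0.75 crushes the gasket.
- wing_4: Black wings of nut 4, held where they are grasped. Same origin as nut 4, z up, x along the wings: a flat-sided V 52 mm long, 12 thick, 16 to 43 above the origin; round hub (25 dia, top 17 up) and foot (30 dia) below it, so keep fingertips 17 or more up. Clockwise from above tightens. The wings give springily on the nut, 0.25 rad per N m.
- jam_jar: Jam jar with white lid, 69 mm wide, 99 high, right of the canner at the back; bystander.

How it is judged:
By the outcome, as a careful person would: the job done as asked, in the order asked, and still so for the second after the job is handed in, with the robot touching nothing.
It also fails if it takes over 72 s, if anything falls off the work surface, if the arm or the gripper's body presses on something with over 40 N, if the wrist force passes 120 N, or if a joint passes its speed limit or range.

## Working session

There is one attempt and no reset: what is moved stays moved. The work goes in short steps, Python scripts to look and compute and a tool call to move; the robot and the scene stay as the last step left them, time stands still between calls to the robot, and variables do not carry over. Pictures are saved under pics/ and viewed, at most 10 in all, crops included, and the job is handed in when it is done.

Besides the shell and the picture viewer there is one more tool, called after ">>>" as a command line: name --argument value ..., lists and objects as JSON in quotes. arm_command: Moves the arm, as the interface text tells. Its arguments: {"type":"object","properties":{"steps":{"type":"array","items":{"type":"array","items":{"type":"array","items":{"type":"number"}}}},"gripper":{"type":"number"},"newtons":{"type":"number"}},"required":["steps"]}

```bash
ls; mkdir -p pics; cat > h.py <<'E'
import numpy as np, cv2
from cell import r, viewer, nets
def shot(name,f=None):
    p=viewer.read_camera(name)
    if f: cv2.imwrite('pics/'+f,cv2.cvtColor(p['pixels'],cv2.COLOR_RGB2BGR))
    return p
def ray(p,uv):
    K=np.array(p['intrinsics']);d=np.linalg.inv(K)@np.array([uv[0],uv[1],1.])
    R=np.array(p['rotation']); 
    return np.array(p['position']),R@(d*[1,-1,-1])
def at_z(p,uv,z):
    o,d=ray(p,uv);return o+d*(z-o[2])/d[2]
def proj(p,X):
    c=np.array(p['rotation']).T@(np.array(X)-p['position']);c=c*[1,-1,-1]
    q=np.array(p['intrinsics'])@c;return q[:2]/q[2]
def cloud(p):
    D=p['depth'];v,u=np.mgrid[:D.shape[0],:D.shape[1]]
    K=np.array(p['intrinsics']);c=np.stack([u,v,np.ones_like(u)],-1)@np.linalg.inv(K).T
    X=(c*D[...,None]*[1,-1,-1])@np.array(p['rotation']).T+p['position'];X[D==0]=np.nan
    return X
E
python3 - <<'E'
from h import *
print(r.state())
for n in ['scene','top']:
    p=shot(n,n+'1.png');print(n,p['position'],p['rotation'],p['intrinsics'])
    for q in ['canner','lid','wing_1','nut_1','jam_jar']:
        for d in nets.place_of(q,p): print(q,np.round(d['position'],1),d['confidence'])
E
```

```text
pics
{'time': 0.0, 'joint_positions': array([-1.18759801e+00,  3.51214478e-01,  1.65241615e+00, -3.36225398e-06,
        1.13908662e+00, -8.45996184e-02]), 'joint_velocities': array([-4.24000268e-05,  1.28717391e-04, -5.43021519e-04,  6.44671157e-04,
        1.80070271e-03,  4.87226670e-04]), 'effort': array([-2.64433111e-04, -5.06099439e+01, -2.91395885e+01, -6.07059405e-05,
        4.63872682e-03, -2.74643369e-06]), 'tcp_pos': array([ 247.90821194, -490.59815664,  230.77335229]), 'orientation': array([-5.55817576e-04,  9.72769802e-01,  2.31772723e-01, -8.51489865e-05]), 'ft_force': array([0.2139951 , 0.67305619, 0.19504818]), 'moment': array([-0.03770702, -0.0247822 , -0.04313412]), 'grip_force': 0.0, 'finger_gap': 85.29739156640055}
scene [150.34475062 533.63574889 850.92425082] [-0.28994826 -0.10843391  0.35624702  0.88162359] [[482.7727376    0.         280.39876198]
 [  0.         482.7727376  214.02290897]
 [  0.           0.           1.        ]]
canner [310.1 232.3] 0.83
canner [301.8 160.5] 0.59
lid [305.4 155.8] 0.66
lid [312.8 194.2] 0.57
wing_1 [268.4 195.6] 0.68
wing_1 [314.2 223.3] 0.65
wing_1 [352.4 189.6] 0.59
wing_1 [303.8 159.1] 0.46
nut_1 [265.  192.4] 0.69
nut_1 [357.3 187.1] 0.69
nut_1 [302.6 160.2] 0.64
nut_1 [318.  221.7] 0.61
jam_jar [304.  169.4] 0.84
jam_jar [312.1 195.4] 0.67
jam_jar [264.8 193.8] 0.35
top [ 467.10347033  -67.0078148  1097.98284737] [-0.70632516 -0.03712146  0.02600046  0.70643523] [[432.56945136   0.         276.20607075]
 [  0.         432.56945136 211.93949028]
 [  0.           0.           1.        ]]
lid [273.7 252.9] 0.74
lid [307.1 222.1] 0.56
wing_1 [275.6 253.4] 0.51
wing_1 [333.5 251.9] 0.51
wing_1 [274.1 192.1] 0.47
wing_1 [336.  196.9] 0.46
nut_1 [278.9 192.9] 0.74
nut_1 [335.1 258.2] 0.74
nut_1 [335.3 192.9] 0.65
nut_1 [275.2 252.9] 0.64
jam_jar [374.9 174.8] 0.58
jam_jar [272.9 189.7] 0.3
```

```bash
python3 - <<'E'
s=open('h.py').read()
s=s.replace("import numpy as np, cv2","import numpy as np, cv2\nfrom scipy.spatial.transform import Rotation as Ro")
s=s.replace("    return p\ndef ray","    q=np.array(p['rotation']);p=dict(p);p['rq']=q;p['R']=Ro.from_quat(q[[1,2,3,0]]).as_matrix()\n    return p\ndef ray").replace("R=np.array(p['rotation'])","R=p['R']").replace("np.array(p['rotation']).T","p['R'].T")
open('h.py','w').write(s)
E
python3 - <<'E'
from h import *
p=shot('top')
X=cloud(p)
for z,uvs in [(132,[(278.9,192.9),(335.1,258.2),(335.3,192.9),(275.2,252.9)]),(128,[(307,222)])]:
    for uv in uvs: print(uv,at_z(p,uv,z).round(1))
im=cv2.cvtColor(p['pixels'],cv2.COLOR_RGB2BGR)
cv2.imwrite('pics/topc.png',cv2.resize(im[150:310,200:400],None,fx=3.75,fy=3.75,interpolation=cv2.INTER_CUBIC))
# heights
m=(X[...,2]>40)
Y=X[150:310,220:400]
for a in range(0,160,12): print(' '.join('%4.0f'%v for v in Y[a,::9,2]))
E
```

```text
(278.9, 192.9) [596.6 -57.8 132. ]
(335.1, 258.2) [ 450.6 -182.4  132. ]
(335.3, 192.9) [ 596.4 -184.5  132. ]
(275.2, 252.9) [462.2 -49.6 132. ]
(307, 222) [ 531.2 -120.8  128. ]
  -2    1   -1   -2   -1   -3   -0   -2   -3   -1   -1    0   -1    1   -0   -1   -2   -1    0    3
   0   -0    2   -2   -3    1   -2   -3   -0    1   -1    3   -1    0   -1   -1    3   99   98   96
  -2   -0   -0   -1   -0   -0   -5    3   11   12    6   10    2    1   -0    0    7   77  100   97
   1    1   -0   -0   -3   10  175    8    8  135  137   10   11  nan  185    0   -2    1    1    0
   1   -1   -0   -1    8    5  138  138  142  141  138  145  140  144    9   -3   -1    3   -1   -5
  -0    1    2    0   10   91  137  145  145  145  176  148  141  138   87    9    1   -1    0   56
  -1    3    1    2   13   88  139  144  171  147  173  164  145  141   89    8    5    3    0   31
  -2    1   -1    0    7   86  139  142  144  145  176  144  143  138   91    5    1   -3    0   30
   2   -2   -1    0   10    9  156  138  139  146  141  142  138  140   12    8    2    4    1   62
  -4   -0   -2   -2   -2    9  139    8    9  140  138  136  177  155    6   -1    1    2    0   -1
   0   -0   -2   -2    0    1    7   10    7    8    9    8    9   10    0    1   -2    1    0   -1
  -1    0    1   -1   -0    3    2   -0    1    1    3   -4    5    1    1   -1    3    4   -3    3
  -2   -2    3   -1   -1   -0   -1    2    2    3    2    2   -4    1   -3   -2    9    3    1    2
  -2   -1   -0   -4    0   -0    4    1    0   -0    2   -3   -3   -0    2   -4   -1   -1    2    1
```

View pics/scene1.png

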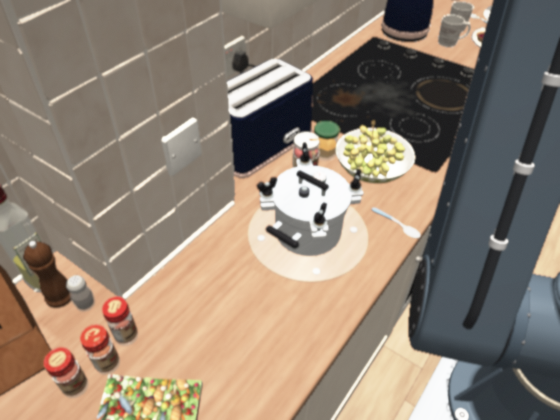

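View pics/topc.png

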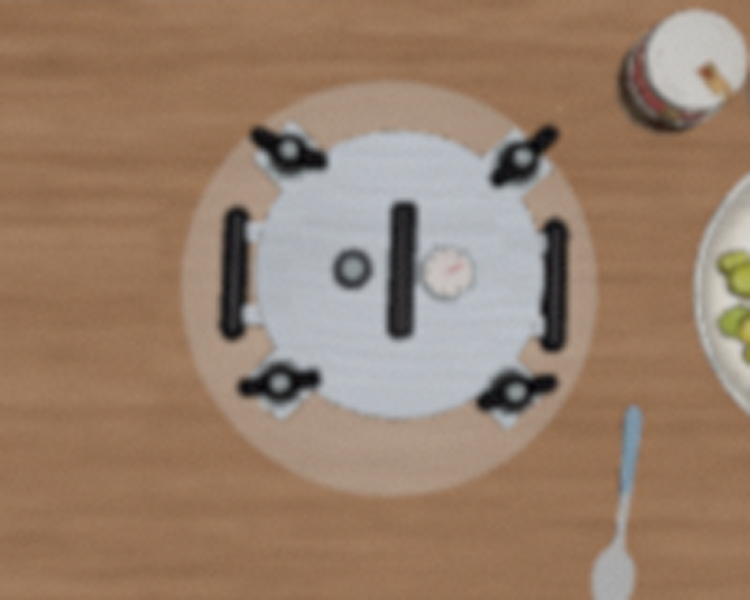

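```bash
cat > wf.py <<'E'
from h import *
def wings(p,guess,z=172,rad=30,thr=70):
    """dark pixels near each guessed centre -> centre, wing angle (world, z plane)"""
    g=p['pixels'].max(2); out=[]
    v,u=np.mgrid[:420,:560]
    o=np.array(p['position']);K=p['intrinsics'];c=np.stack([u,v,np.ones_like(u)],-1)@np.linalg.inv(K).T
    d=(c*[1,-1,-1])@p['R'].T
    W=o+d*((z-o[2])/d[...,2])[...,None]
    for c0 in guess:
        c0=np.array(c0,float)
        for _ in range(4):
            m=(np.hypot(W[...,0]-c0[0],W[...,1]-c0[1])<rad)&(g<thr)
            P=W[m][:,:2]
            (cx,cy),(w,h),a=cv2.minAreaRect(P.astype(np.float32)); 
            c0=P.mean(0)
        e,V=np.linalg.eigh(np.cov(P.T));ax=V[:,1]
        out.append((c0.round(1),(cx,cy),round(np.degrees(np.arctan2(ax[1],ax[0]))%180,1),np.sqrt(e*12).round(1),m.sum()))
    return out
E
python3 - <<'E'
from wf import *
from scipy.optimize import least_squares
p=shot('top')
g=[(600,-58),(462,-52),(458,-184),(594,-184)]
ws=wings(p,g)
for w in ws: print(w)
C=np.array([w[0] for w in ws])
def f(q): a=q[2]+np.radians([45,135,225,315]);return (q[:2]+95*np.c_[np.cos(a),np.sin(a)]-C).ravel()
s=least_squares(f,[530,-120,0]);print(s.x[:2],np.degrees(s.x[2]),s.fun.round(1))
X=cloud(p)
for c in C:
    m=(np.hypot(X[...,0]-c[0],X[...,1]-c[1])<28)&(X[...,2]>150); print(np.percentile(X[m][:,2],[50,80,95]).round(1),X[m].mean(0).round(1),m.sum())
ring=np.hypot(X[...,0]-s.x[0],X[...,1]-s.x[1]); m=(ring>70)&(ring<84); print('lid flange z',np.nanmedian(X[m][:,2]))
E
```

```text
(array([597.2, -52.6]), (597.2886352539062, -51.314327239990234), np.float64(65.2), array([16.2, 41.8]), np.int64(105))
(array([465.1, -47.9]), (465.34613037109375, -47.74443054199219), np.float64(97.5), array([15.9, 41.1]), np.int64(99))
(array([ 460.2, -181.7]), (460.1289367675781, -182.78944396972656), np.float64(106.1), array([15.9, 41.5]), np.int64(101))
(array([ 594. , -187.9]), (595.7070922851562, -187.99356079101562), np.float64(131.1), array([16. , 43.1]), np.int64(104))
[ 529.125 -117.525] -2.033948451978523 [ 1.4 -0.2 -0.7 -0.1 -0.6 -0.6 -0.1  0.9]
[172.9 178.5 181. ] [599.2 -53.3 170.2] 156
[177.5 182.4 185.4] [465.9 -48.7 174.1] 162
[174.1 178.6 180.5] [ 460.9 -182.4  170.4] 163
[177.3 182.6 185.1] [ 594.6 -187.9  173.8] 163
lid flange z 138.80704242066906
```

```bash
cat > go.py <<'E'
import sys
from h import *
def go(x,y,z,th):
    """shares from the present pose to TCP x,y,z, tool x at th degrees, pointing down"""
    s=r.state();q=s['orientation'];R=Ro.from_quat(q[[1,2,3,0]])
    t=np.radians(th);T=Ro.from_matrix(np.array([[np.cos(t),np.sin(t),0],[np.sin(t),-np.cos(t),0],[0,0,-1]]))
    d=R.inv().apply(np.array([x,y,z])-s['tcp_pos'])/150
    print('t',round(s['time'],2),'tcp',s['tcp_pos'].round(1),'q',s['joint_positions'].round(2),'shift',d.round(4),'turn',((R.inv()*T).as_rotvec()/(np.pi/2)).round(4))
if __name__=='__main__': go(*map(float,sys.argv[1:5]))
E
python3 go.py 464.3 -48 215 97.5
```

```text
t 0.7 tcp [ 248.  -490.9  231.3] q [-1.19  0.35  1.65 -0.    1.14 -0.08] shift [ 2.6183 -1.9852  0.1086] turn [ 0.      0.     -0.7855]
```

>>> arm_command --steps '[[[0.3,-0.23,0,0,0,0],[0.6,-0.46,0,0,0,0],[0.87,-0.66,0,0,0,0],[0.87,-0.66,0,0,0,0]]]' --gripper -0.1 --newtons 60

```text
time: 1.1
tcp_pos: [320.9, -340.4, 231.4]
orientation: [-0.0, 0.972, 0.233, 0.0]
ft_force: [0.1, -0.3, 0.3]
finger_gap: 46.6
grip_force: 0.0
```

>>> arm_command --steps '[[[0.3,-0.23,0,0,0,0],[0.6,-0.46,0,0,0,0],[0.87,-0.66,0,0,0,0],[0.87,-0.66,0,0,0,0]]]'

```text
time: 1.5
tcp_pos: [392.9, -193.6, 231.5]
orientation: [-0.0, 0.972, 0.233, 0.0]
ft_force: [-0.4, -0.8, -0.6]
finger_gap: 47.2
grip_force: 0.0
```

>>> arm_command --steps '[[[0.3,-0.23,0,0,0,-0.1],[0.6,-0.46,0.03,0,0,-0.2],[0.87,-0.66,0.05,0,0,-0.3],[0.87,-0.66,0.07,0,0,-0.4],[0.87,-0.66,0.1,0,0,-0.5],[0.87,-0.66,0.1,0,0,-0.6],[0.87,-0.66,0.1,0,0,-0.7],[0.87,-0.66,0.1,0,0,-0.785]]]'

```text
time: 2.3
tcp_pos: [463.8, -49.6, 216.3]
orientation: [0.0, 0.67, 0.743, -0.0]
ft_force: [1.1, -0.1, 0.0]
finger_gap: 46.7
grip_force: 0.0
```

```bash
python3 go.py 464.3 -48 215 97.5; python3 - <<'E'
from wf import *
s=r.state();print(s['finger_gap'],s['ft_force'],s['moment'],s['effort'][5])
p=shot('wrist','w1.png');print(p['position'],p['R'].round(2))
for z in (172,): print(wings(p,[(464.3,-48)],z=z))
E
```

```text
t 2.3 tcp [463.8 -49.6 216.3] q [-0.21  0.22  1.88 -0.    1.05 -0.31] shift [0.01   0.0044 0.0087] turn [ 0.0001  0.0001 -0.0176]
46.66672081319674 [ 1.14939315 -0.05608601  0.03799524] [-0.03924886 -0.0389157   0.02932704] 2.4792127311229706
[455.63444584  29.21794674 358.11904924] [[ 0.99 -0.1  -0.03]
 [ 0.1   0.95  0.31]
 [ 0.   -0.31  0.95]]
[(array([469.7, -35.8]), (466.754150390625, -35.91758346557617), np.float64(65.2), array([28. , 54.6]), np.int64(2867))]
```

View pics/w1.png

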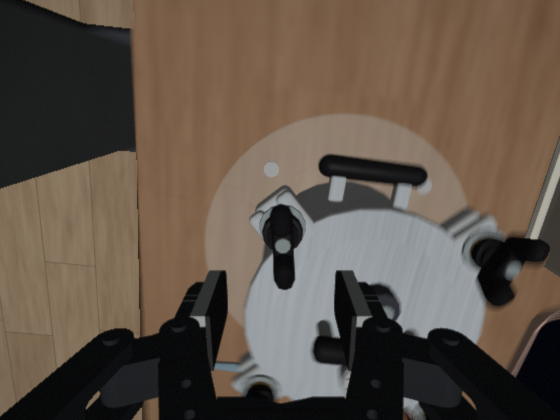

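```bash
cat > wd.py <<'E'
from wf import *
def wd(p,c,zmin=166,rad=32):
    X=cloud(p);g=p['pixels'].max(2);c=np.array(c,float)
    m=(np.hypot(X[...,0]-c[0],X[...,1]-c[1])<rad)&(X[...,2]>zmin)&(X[...,2]<195)&(g<90)
    P=X[m];Q=P[:,:2]
    (cx,cy),wh,a=cv2.minAreaRect(Q.astype(np.float32));e,V=np.linalg.eigh(np.cov(Q.T));ax=V[:,1]
    t=(Q-Q.mean(0))@ax
    lo,hi=np.percentile(t,[1,99]);n=np.array([-ax[1],ax[0]])
    mid=Q.mean(0)+ax*(lo+hi)/2
    print('n',m.sum(),'mean',Q.mean(0).round(1),'mid',mid.round(1),'ang',round(np.degrees(np.arctan2(ax[1],ax[0]))%180,1),'len',round(hi-lo,1),'z98',np.percentile(P[:,2],98).round(1))
E
python3 - <<'E'
from wd import *
p=shot('wrist')
for z in (160,166,172): wd(p,(464.3,-48),z)
X=cloud(p)
for v in range(200,290,6): print(v,[tuple(int(k) for k in np.nan_to_num(X[v,u])) for u in (276,284,290)])
E
```

```text
n 1574 mean [464.7 -45.6] mid [464.9 -46.6] ang 97.9 len 46.6 z98 184.0
n 1573 mean [464.7 -45.6] mid [464.8 -46.6] ang 97.9 len 46.6 z98 184.0
n 1394 mean [464.6 -45.3] mid [464.8 -46.7] ang 97.8 len 47.0 z98 184.1
200 [(459, -36, 120), (464, -31, 137), (468, -30, 137)]
206 [(458, -24, 177), (462, -23, 178), (468, -32, 143)]
212 [(459, -26, 180), (463, -25, 181), (466, -25, 179)]
218 [(459, -29, 181), (463, -28, 181), (466, -28, 181)]
224 [(459, -32, 181), (463, -31, 183), (466, -31, 181)]
230 [(460, -35, 182), (464, -34, 183), (467, -34, 181)]
236 [(460, -42, 171), (464, -38, 181), (468, -41, 172)]
242 [(461, -45, 174), (465, -45, 173), (468, -45, 171)]
248 [(461, -49, 173), (0, 0, 0), (469, -49, 171)]
254 [(461, -53, 172), (466, -52, 173), (469, -52, 171)]
260 [(462, -55, 175), (466, -54, 177), (469, -54, 175)]
266 [(462, -57, 179), (466, -55, 182), (470, -56, 180)]
272 [(462, -59, 182), (466, -58, 184), (470, -58, 183)]
278 [(463, -63, 181), (467, -61, 183), (470, -62, 182)]
284 [(463, -67, 180), (467, -66, 181), (471, -66, 180)]
```

```bash
python3 go.py 464.6 -47.2 160 97.9
```

```text
t 2.4 tcp [463.8 -49.6 216.3] q [-0.21  0.22  1.88 -0.    1.05 -0.31] shift [0.0153 0.0071 0.3756] turn [ 0.0001  0.0001 -0.0246]
```

>>> arm_command --steps '[[[0.015,0.007,0.15,0,0,-0.025],[0.015,0.007,0.3,0,0,-0.025],[0.015,0.007,0.376,0,0,-0.025],[0.015,0.007,0.376,0,0,-0.025]]]'

```text
time: 2.8
tcp_pos: [463.8, -46.9, 158.8]
orientation: [-0.001, 0.658, 0.753, -0.001]
ft_force: [1.2, -0.8, 0.2]
finger_gap: 47.5
grip_force: 0.0
```

```bash
cat > mz.py <<'E'
from h import *
import sys
n=int(sys.argv[1]) if len(sys.argv)>1 else 6
M=[];F=[];E=[]
for i in range(n):
    s=r.state();M.append(s['moment']);F.append(s['ft_force']);E.append(s['effort'][5])
    if i<n-1: viewer.read_camera('top')
M=np.array(M);x=s['orientation']; th=np.degrees(2*np.arctan2(x[2],x[1]))
print('t',round(s['time'],2),'mz',M[:,2].mean().round(3),'+-',M[:,2].std().round(3),'mxy',M.mean(0)[:2].round(2),'F',np.mean(F,0).round(1),'e6',np.round(np.mean(E),3),'tcp',s['tcp_pos'].round(1),'th',round(th,2),'q6',s['joint_positions'][5].round(2),'gap',round(s['finger_gap'],1),round(s['grip_force'],1))
E
python3 mz.py 4
```

```text
t 2.95 mz -0.002 +- 0.037 mxy [0.01 0.02] F [0.5 0.1 0.2] e6 0.04 tcp [464.9 -47.1 160.8] th 97.73 q6 -0.34 gap 46.5 0.0
```

>>> arm_command --steps '[[[0,0,0,0,0,0],[0,0,0,0,0,0],[0,0,0,0,0,0],[0,0,0,0,0,0],[0,0,0,0,0,0]]]' --gripper 1 --newtons 60

```text
time: 3.45
tcp_pos: [464.6, -47.0, 160.4]
orientation: [0.0, 0.657, 0.754, 0.0]
ft_force: [-1.4, -0.3, 5.4]
finger_gap: 10.6
grip_force: 61.4
```

```bash
python3 mz.py 4
```

```text
t 3.6 mz 0.008 +- 0.02 mxy [-0.01  0.24] F [-1.3 -0.2  5.9] e6 0.003 tcp [464.6 -47.  160.4] th 97.8 q6 -0.34 gap 10.6 61.4
```

>>> arm_command --steps '[[[0,0,0.003,0,0,0.08],[0,0,0.006,0,0,0.16],[0,0,0.01,0,0,0.24],[0,0,0.01,0,0,0.24]]]' --newtons 110

```text
time: 4.0
tcp_pos: [465.0, -47.0, 159.3]
orientation: [0.001, 0.788, 0.616, 0.001]
ft_force: [-1.7, 0.4, 11.8]
finger_gap: 10.3
grip_force: 110.0
```

```bash
python3 mz.py 4
```

```text
t 4.15 mz 0.276 +- 0.038 mxy [0.1  0.34] F [-1.4  0.3 10.5] e6 0.881 tcp [465.  -47.  159.3] th 76.24 q6 0.04 gap 10.2 110.0
```

```bash
python3 - <<'E'
from h import *
for i in range(8):
    s=r.state();print(s['time'],s['moment'].round(3),s['effort'][5].round(3),s['joint_velocities'][5].round(4),s['joint_positions'][5].round(4),s['ft_force'].round(1)); viewer.read_camera('top')
E
```

```text
4.15 [0.089 0.354 0.339] 0.318 -0.0029 0.04 [-1.9 -0.1  9.6]
4.2 [0.071 0.321 0.253] 0.291 -0.0004 0.0399 [-1.1  0.6 10.3]
4.25 [0.106 0.314 0.248] 0.285 0.0004 0.0399 [-1.7  0.4 10.3]
4.3 [0.045 0.326 0.287] 0.284 -0.0015 0.04 [-1.5  0.9 10.9]
4.35 [0.096 0.343 0.304] 0.284 -0.0012 0.0399 [-1.9  0.7  9.9]
4.4 [0.14  0.325 0.208] 0.284 -0.001 0.04 [-0.5  0.8  9.9]
4.45 [0.127 0.317 0.252] 0.284 -0.0 0.04 [-2.5  0.1 10. ]
4.5 [0.114 0.33  0.317] 0.284 0.0008 0.0399 [-2.2  0.  10. ]
```

>>> arm_command --steps '[[[0,0,0.002,0,0,0.06],[0,0,0.004,0,0,0.12],[0,0,0.005,0,0,0.14],[0,0,0.0055,0,0,0.15],[0,0,0.006,0,0,0.16],[0,0,0.006,0,0,0.17],[0,0,0.007,0,0,0.18]]]'

```text
time: 5.25
tcp_pos: [465.1, -47.1, 158.3]
orientation: [0.001, 0.866, 0.5, 0.001]
ft_force: [-1.3, -0.1, 11.0]
finger_gap: 10.0
grip_force: 110.1
```

```bash
python3 mz.py 5
```

```text
t 5.45 mz 0.347 +- 0.031 mxy [0.01 0.22] F [-1.3 -0.3 10.3] e6 0.336 tcp [465.2 -47.1 158.4] th 60.04 q6 0.32 gap 9.7 110.0
```

>>> arm_command --steps '[[[0,0,0.001,0,0,0.02],[0,0,0.002,0,0,0.04],[0,0,0.002,0,0,0.06],[0,0,0.003,0,0,0.08],[0,0,0.004,0,0,0.1],[0,0,0.005,0,0,0.115],[0,0,0.005,0,0,0.125],[0,0,0.005,0,0,0.13]]]'

```text
time: 6.25
tcp_pos: [465.3, -47.2, 157.9]
orientation: [0.001, 0.912, 0.409, 0.001]
ft_force: [-1.5, -0.0, 13.9]
finger_gap: 9.8
grip_force: 110.5
```

```bash
python3 mz.py 4
```

```text
t 6.4 mz 0.419 +- 0.019 mxy [-0.02  0.31] F [-1.8 -0.1 13.5] e6 0.454 tcp [465.3 -47.2 157.9] th 48.35 q6 0.53 gap 9.8 110.5
```

>>> arm_command --steps '[[[0,0,0,0,0,0.015],[0,0,0,0,0,0.03],[0,0,0,0,0,0.045],[0,0,0,0,0,0.055],[0,0,0,0,0,0.06],[0,0,0,0,0,0.06]]]'

```text
time: 7.0
tcp_pos: [465.3, -47.2, 157.7]
orientation: [0.001, 0.931, 0.366, 0.001]
ft_force: [-0.7, -0.7, 10.6]
finger_gap: 9.8
grip_force: 110.1
```

```bash
sed -i "s/np.round(np.mean(E),3)/np.round(E,3)/" mz.py; python3 mz.py 6
```

```text
t 7.25 mz 0.467 +- 0.01 mxy [-0.12  0.16] F [-0.5 -0.4 11. ] e6 [0.566 0.493 0.464 0.457 0.455 0.455] tcp [465.3 -47.2 157.8] th 42.96 q6 0.62 gap 9.5 110.1
```

>>> arm_command --steps '[[[0,0,0,0,0,0],[0,0,0,0,0,0],[0,0,-0.2,0,0,0],[0,0,-0.4,0,0,0]]]' --gripper -0.1

```text
time: 7.65
tcp_pos: [463.7, -46.8, 216.7]
orientation: [-0.001, 0.931, 0.366, -0.001]
ft_force: [-0.1, 0.6, -0.1]
finger_gap: 47.1
grip_force: 0.0
```

```bash
python3 go.py 594 -187.3 215 131; python3 mz.py 1
```

```text
t 7.65 tcp [463.7 -46.8 216.7] q [-0.2   0.22  1.87  0.    1.05  0.62] shift [-0.0015  1.2775  0.0086] turn [-1.700e-03 -3.000e-04 -9.789e-01]
t 7.65 mz 0.011 +- 0.0 mxy [-0.02  0.03] F [-0.1  0.6 -0.1] e6 [-0.] tcp [463.7 -46.8 216.7] th 42.9 q6 0.62 gap 47.1 0.0
```

>>> arm_command --steps '[[[0,0.3,0,0,0,-0.09],[0,0.6,0,0,0,-0.18],[0,0.9,0,0,0,-0.27],[0,1,0,0,0,-0.36],[0,1,0,0,0,-0.45],[0,1,0,0,0,-0.54],[0,1,0,0,0,-0.63],[0,1,0,0,0,-0.72]]]'

```text
time: 8.45
tcp_pos: [566.3, -156.7, 216.1]
orientation: [-0.0, 0.588, 0.809, -0.0]
ft_force: [0.0, -0.9, -0.0]
finger_gap: 46.9
grip_force: 0.0
```

```bash
python3 go.py 594 -187.3 215 131
```

```text
t 8.45 tcp [ 566.3 -156.7  216.1] q [-0.35  0.43  1.57  0.    1.14 -0.66] shift [-0.2509  0.1127  0.0072] turn [-0.0004 -0.0005 -0.2552]
```

>>> arm_command --steps '[[[-0.15,0.06,0,0,0,-0.09],[-0.25,0.112,0,0,0,-0.18],[-0.25,0.112,0,0,0,-0.255],[-0.25,0.112,0,0,0,-0.255]]]'

```text
time: 8.85
tcp_pos: [593.8, -187.5, 215.9]
orientation: [-0.001, 0.417, 0.909, 0.0]
ft_force: [-1.0, 0.0, -0.1]
finger_gap: 47.4
grip_force: 0.0
```

```bash
python3 - <<'E'
from wd import *
from go import go
p=shot('wrist')
for z in (166,172): wd(p,(594,-187.3),z)
go(594,-187.3,160.5,131)
E
```

```text
n 1553 mean [ 592.7 -185.5] mid [ 593.5 -186.3] ang 131.2 len 47.1 z98 184.3
n 1416 mean [ 592.6 -185.3] mid [ 593.4 -186.3] ang 131.2 len 47.2 z98 184.4
t 8.9 tcp [ 593.7 -187.3  216.1] q [-0.38  0.5   1.47  0.    1.18 -1.09] shift [-0.0019  0.0019  0.3703] turn [-0.0003 -0.0006 -0.0056]
```

>>> arm_command --steps '[[[0.002,0.003,0.15,0,0,-0.006],[0.002,0.003,0.3,0,0,-0.006],[0.002,0.003,0.37,0,0,-0.006],[0.002,0.003,0.37,0,0,-0.006]]]'

```text
time: 9.3
tcp_pos: [593.3, -186.5, 159.8]
orientation: [-0.001, 0.414, 0.91, -0.0]
ft_force: [-0.2, 0.3, 0.2]
finger_gap: 46.8
grip_force: 0.0
```

>>> arm_command --steps '[[[0,0,0,0,0,0],[0,0,0,0,0,0],[0,0,0,0,0,0],[0,0,0,0,0,0],[0,0,0,0,0,0]]]' --gripper 1 --newtons 110

```text
time: 9.8
tcp_pos: [594.2, -187.4, 162.5]
orientation: [0.001, 0.413, 0.911, -0.0]
ft_force: [-4.0, -2.1, 6.0]
finger_gap: 10.2
grip_force: 107.6
```

```bash
python3 mz.py 3
```

```text
t 9.9 mz 0.018 +- 0.028 mxy [-0.16  0.54] F [-3.7 -1.5  5.5] e6 [-0.003 -0.004 -0.004] tcp [ 594.2 -187.4  162.5] th 131.18 q6 -1.1 gap 9.7 107.6
```

>>> arm_command --steps '[[[0,0,0.002,0,0,0.06],[0,0,0.004,0,0,0.12],[0,0,0.006,0,0,0.18],[0,0,0.008,0,0,0.22],[0,0,0.009,0,0,0.24],[0,0,0.009,0,0,0.25],[0,0,0.009,0,0,0.255]]]'

```text
time: 10.6
tcp_pos: [594.2, -187.5, 161.3]
orientation: [0.001, 0.586, 0.81, -0.0]
ft_force: [-3.9, -1.3, 7.3]
finger_gap: 9.8
grip_force: 107.7
```

```bash
python3 mz.py 4
```

```text
t 10.75 mz 0.365 +- 0.022 mxy [-0.3   0.73] F [-3.8 -1.6  6.9] e6 [0.344 0.326 0.459 0.386] tcp [ 594.2 -187.5  161.3] th 108.26 q6 -0.7 gap 9.6 107.8
```

>>> arm_command --steps '[[[0,0,0.001,0,0,0.03],[0,0,0.002,0,0,0.06],[0,0,0.003,0,0,0.09],[0,0,0.004,0,0,0.11],[0,0,0.005,0,0,0.13],[0,0,0.006,0,0,0.145],[0,0,0.006,0,0,0.155],[0,0,0.006,0,0,0.16]]]'

```text
time: 11.55
tcp_pos: [594.1, -187.5, 160.4]
orientation: [0.001, 0.683, 0.73, -0.0]
ft_force: [-4.6, -1.8, 6.6]
finger_gap: 10.2
grip_force: 107.7
```

```bash
python3 mz.py 5
```

```text
t 11.75 mz 0.347 +- 0.023 mxy [-0.4  0.8] F [-4.4 -2.2  6.6] e6 [0.334 0.325 0.46  0.387 0.359] tcp [ 594.1 -187.5  160.4] th 93.87 q6 -0.45 gap 9.8 107.7
```

>>> arm_command --steps '[[[0,0,0.001,0,0,0.03],[0,0,0.002,0,0,0.06],[0,0,0.003,0,0,0.08],[0,0,0.004,0,0,0.1],[0,0,0.004,0,0,0.115],[0,0,0.005,0,0,0.125],[0,0,0.005,0,0,0.13]]]'

```text
time: 12.45
tcp_pos: [594.1, -187.5, 159.7]
orientation: [0.001, 0.754, 0.657, -0.0]
ft_force: [-4.5, -2.7, 7.9]
finger_gap: 9.5
grip_force: 107.9
```

```bash
python3 mz.py 5
```

```text
t 12.65 mz 0.366 +- 0.02 mxy [-0.36  0.93] F [-4.6 -2.2  8.3] e6 [0.373 0.364 0.498 0.426 0.397] tcp [ 594.1 -187.5  159.8] th 82.17 q6 -0.24 gap 9.7 107.9
```

>>> arm_command --steps '[[[0,0,0.001,0,0,0.02],[0,0,0.002,0,0,0.04],[0,0,0.002,0,0,0.06],[0,0,0.003,0,0,0.075],[0,0,0.003,0,0,0.085],[0,0,0.003,0,0,0.09],[0,0,0.003,0,0,0.09]]]'

```text
time: 13.35
tcp_pos: [594.0, -187.6, 159.4]
orientation: [0.001, 0.798, 0.602, -0.0]
ft_force: [-6.5, -2.5, 9.2]
finger_gap: 9.9
grip_force: 108.1
```

```bash
python3 mz.py 7
```

```text
t 13.65 mz 0.445 +- 0.044 mxy [-0.36  1.03] F [-6.  -2.2  9.2] e6 [0.539 0.467 0.438 0.431 0.429 0.429 0.429] tcp [ 594.  -187.5  159.4] th 74.08 q6 -0.1 gap 10.0 108.1
```

>>> arm_command --steps '[[[0,0,0,0,0,0.015],[0,0,0,0,0,0.03],[0,0,0,0,0,0.04],[0,0,0,0,0,0.045],[0,0,0,0,0,0.045]]]'

```text
time: 14.15
tcp_pos: [594.0, -187.6, 159.3]
orientation: [0.001, 0.819, 0.574, -0.0]
ft_force: [-6.1, -1.9, 7.5]
finger_gap: 9.6
grip_force: 108.0
```

```bash
python3 mz.py 6
```

```text
t 14.4 mz 0.457 +- 0.031 mxy [-0.42  0.98] F [-5.7 -2.5  8.1] e6 [0.577 0.504 0.475 0.468 0.466 0.466] tcp [ 594.  -187.6  159.3] th 70.03 q6 -0.03 gap 10.0 108.0
```

>>> arm_command --steps '[[[0,0,0,0,0,0],[0,0,0,0,0,0],[0,0,-0.2,0,0,0],[0,0,-0.4,0,0,0]]]' --gripper -0.1

```text
time: 14.8
tcp_pos: [593.8, -186.7, 218.0]
orientation: [-0.001, 0.819, 0.573, -0.0]
ft_force: [-0.2, -0.1, 0.7]
finger_gap: 46.9
grip_force: 0.0
```

```bash
python3 go.py 598.6 -52.6 213 65.2
```

```text
t 14.8 tcp [ 593.8 -186.7  218. ] q [-0.38  0.5   1.47  0.    1.18 -0.03] shift [ 0.8507 -0.2759  0.0338] turn [-0.0009 -0.0001  0.0532]
```

>>> arm_command --steps '[[[0.28,-0.09,0,0,0,0.05],[0.56,-0.18,0.02,0,0,0.05],[0.85,-0.276,0.034,0,0,0.053],[0.85,-0.276,0.034,0,0,0.053],[0.85,-0.276,0.034,0,0,0.053]]]'

```text
time: 15.3
tcp_pos: [598.9, -52.1, 212.8]
orientation: [0.0, 0.842, 0.54, 0.0]
ft_force: [0.9, -0.7, -0.2]
finger_gap: 46.7
grip_force: 0.0
```

```bash
python3 - <<'E'
from wd import *
from go import go
p=shot('wrist')
for z in (163,168): wd(p,(598.6,-52.6),z)
go(598.6,-52.6,157,65.2)
E
```

```text
n 1541 mean [600.  -51.1] mid [599.6 -51.9] ang 67.3 len 46.5 z98 180.2
n 1399 mean [600.  -50.9] mid [599.6 -51.9] ang 67.3 len 46.6 z98 180.2
t 15.35 tcp [599.  -53.1 212.7] q [-0.17  0.46  1.53 -0.    1.15  0.27] shift [ 0.0022 -0.0038  0.3715] turn [ 0.0004 -0.      0.0006]
```

>>> arm_command --steps '[[[0.004,0,0.15,0,0,-0.023],[0.004,0,0.3,0,0,-0.023],[0.004,0,0.365,0,0,-0.023],[0.004,0,0.365,0,0,-0.023]]]'

```text
time: 15.75
tcp_pos: [598.5, -53.2, 156.7]
orientation: [-0.001, 0.833, 0.554, -0.001]
ft_force: [0.2, 0.8, 1.0]
finger_gap: 47.1
grip_force: 0.0
```

>>> arm_command --steps '[[[0,0,0,0,0,0],[0,0,0,0,0,0],[0,0,0,0,0,0],[0,0,0,0,0,0],[0,0,0,0,0,0]]]' --gripper 1

```text
time: 16.25
tcp_pos: [599.4, -52.5, 159.2]
orientation: [0.001, 0.832, 0.554, 0.0]
ft_force: [-3.0, 0.5, 6.5]
finger_gap: 9.4
grip_force: 107.6
```

>>> arm_command --steps '[[[0,0,0.001,0,0,0.04],[0,0,0.003,0,0,0.08],[0,0,0.004,0,0,0.12],[0,0,0.006,0,0,0.15],[0,0,0.006,0,0,0.17],[0,0,0.006,0,0,0.18],[0,0,0.006,0,0,0.18]]]'

```text
time: 16.95
tcp_pos: [599.5, -52.6, 158.7]
orientation: [0.001, 0.902, 0.431, 0.001]
ft_force: [-4.0, -0.7, 10.3]
finger_gap: 9.7
grip_force: 108.2
```

```bash
python3 mz.py 5
```

```text
t 17.15 mz 0.464 +- 0.029 mxy [-0.13  0.67] F [-3.6 -0.5 10.2] e6 [0.696 0.548 0.491 0.476 0.472] tcp [599.5 -52.6 158.8] th 51.16 q6 0.51 gap 9.4 108.2
```

>>> arm_command --steps '[[[0,0,0.002,0,0,0.05],[0,0,0.004,0,0,0.1],[0,0,0.006,0,0,0.15],[0,0,0.008,0,0,0.2],[0,0,0.009,0,0,0.24],[0,0,0.009,0,0,0.265],[0,0,0.009,0,0,0.28],[0,0,0.009,0,0,0.28]]]'

```text
time: 17.95
tcp_pos: [599.7, -52.8, 157.9]
orientation: [0.001, 0.975, 0.224, 0.001]
ft_force: [-4.2, -2.8, 12.9]
finger_gap: 9.6
grip_force: 108.8
```

```bash
python3 mz.py 5
```

```text
t 18.15 mz 0.603 +- 0.028 mxy [-0.29  0.91] F [-4.8 -1.7 13. ] e6 [0.942 0.725 0.638 0.614 0.608] tcp [599.7 -52.8 157.9] th 25.97 q6 0.95 gap 10.0 108.8
```

>>> arm_command --steps '[[[0,0,0,0,0,0.02],[0,0,0.001,0,0,0.04],[0,0,0.001,0,0,0.055],[0,0,0.001,0,0,0.065],[0,0,0.001,0,0,0.07],[0,0,0.001,0,0,0.07]]]'

```text
time: 18.75
tcp_pos: [599.7, -52.8, 157.7]
orientation: [0.001, 0.985, 0.171, 0.001]
ft_force: [-4.2, -0.8, 12.8]
finger_gap: 9.9
grip_force: 108.7
```

```bash
python3 mz.py 5
```

```text
t 18.95 mz 0.646 +- 0.041 mxy [-0.35  0.88] F [-4.3 -1.5 13.3] e6 [0.766 0.69  0.66  0.651 0.649] tcp [599.7 -52.8 157.7] th 19.68 q6 1.06 gap 9.5 108.7
```

>>> arm_command --steps '[[[0,0,0,0,0,0],[0,0,0,0,0,0],[0,0,-0.2,0,0,0],[0,0,-0.4,0,0,0]]]' --gripper -0.1

```text
time: 19.35
tcp_pos: [598.6, -52.2, 215.6]
orientation: [-0.0, 0.985, 0.17, -0.001]
ft_force: [1.2, 0.0, -0.1]
finger_gap: 47.1
grip_force: 0.0
```

```bash
python3 go.py 460 -182.3 213 106
```

```text
t 19.35 tcp [598.6 -52.2 215.6] q [-0.16  0.46  1.53  0.    1.15  1.06] shift [-1.1613  0.507   0.0188] turn [-1.200e-03  3.000e-04 -9.601e-01]
```

>>> arm_command --steps '[[[-0.29,0.127,0,0,0,-0.09],[-0.58,0.254,0,0,0,-0.18],[-0.87,0.38,0,0,0,-0.27],[-1,0.437,0,0,0,-0.36],[-1,0.437,0,0,0,-0.45],[-1,0.437,0,0,0,-0.54],[-1,0.437,0,0,0,-0.63],[-1,0.437,0,0,0,-0.72]]]'

```text
time: 20.15
tcp_pos: [479.7, -164.5, 215.5]
orientation: [0.0, 0.739, 0.674, 0.0]
ft_force: [0.0, -0.2, 0.1]
finger_gap: 47.0
grip_force: 0.0
```

```bash
python3 go.py 460 -182.3 213 106
```

```text
t 20.15 tcp [ 479.7 -164.5  215.5] q [-0.42  0.29  1.78  0.    1.07 -0.33] shift [-0.1304 -0.1198  0.0168] turn [ 2.000e-04  0.000e+00 -2.365e-01]
```

>>> arm_command --steps '[[[-0.1,-0.09,0.016,0,0,-0.09],[-0.13,-0.12,0.016,0,0,-0.18],[-0.13,-0.12,0.016,0,0,-0.236],[-0.13,-0.12,0.016,0,0,-0.236]]]'

```text
time: 20.55
tcp_pos: [459.8, -182.2, 213.1]
orientation: [0.0, 0.604, 0.797, 0.0]
ft_force: [-0.0, 0.3, 0.1]
finger_gap: 46.7
grip_force: 0.0
```

```bash
python3 - <<'E'
from wd import *
from go import go
p=shot('wrist')
for z in (163,168): wd(p,(460,-182.3),z)
go(460,-182.3,157,106)
E
```

```text
n 1562 mean [ 459.3 -180.1] mid [ 459.5 -181. ] ang 106.7 len 47.0 z98 180.4
n 1431 mean [ 459.2 -179.9] mid [ 459.6 -181. ] ang 106.7 len 47.2 z98 180.4
t 20.6 tcp [ 459.9 -182.1  213.1] q [-0.47  0.27  1.81  0.    1.06 -0.74] shift [-1.200e-03  1.000e-04  3.741e-01] turn [ 0.0002  0.0001 -0.0055]
```

>>> arm_command --steps '[[[0.003,0,0.15,0,0,-0.01],[0.003,0,0.3,0,0,-0.01],[0.003,0,0.368,0,0,-0.01],[0.003,0,0.368,0,0,-0.01]]]'

```text
time: 21.0
tcp_pos: [459.3, -181.3, 156.8]
orientation: [-0.001, 0.599, 0.801, -0.0]
ft_force: [0.1, -0.2, 0.3]
finger_gap: 47.0
grip_force: 0.0
```

>>> arm_command --steps '[[[0,0,0,0,0,0],[0,0,0,0,0,0],[0,0,0,0,0,0],[0,0,0,0,0,0],[0,0,0,0,0,0]]]' --gripper 1

```text
time: 21.5
tcp_pos: [459.8, -182.0, 159.0]
orientation: [0.001, 0.598, 0.801, -0.0]
ft_force: [-4.6, -1.1, 7.1]
finger_gap: 9.6
grip_force: 107.6
```

>>> arm_command --steps '[[[0,0,0.001,0,0,0.05],[0,0,0.003,0,0,0.1],[0,0,0.004,0,0,0.15],[0,0,0.006,0,0,0.2],[0,0,0.007,0,0,0.23],[0,0,0.008,0,0,0.25],[0,0,0.008,0,0,0.26],[0,0,0.008,0,0,0.26]]]'

```text
time: 22.3
tcp_pos: [459.9, -182.1, 158.3]
orientation: [0.001, 0.748, 0.664, -0.0]
ft_force: [-7.1, 0.3, 14.5]
finger_gap: 9.8
grip_force: 108.7
```

```bash
python3 mz.py 5
```

```text
t 22.5 mz 0.502 +- 0.027 mxy [0.   1.18] F [-7.1 -0.  14.7] e6 [0.75  0.6   0.541 0.525 0.521] tcp [ 459.9 -182.1  158.3] th 83.2 q6 -0.35 gap 9.8 108.7
```

>>> arm_command --steps '[[[0,0,0.002,0,0,0.05],[0,0,0.004,0,0,0.1],[0,0,0.006,0,0,0.15],[0,0,0.007,0,0,0.19],[0,0,0.007,0,0,0.225],[0,0,0.007,0,0,0.245],[0,0,0.007,0,0,0.255],[0,0,0.007,0,0,0.255]]]'

```text
time: 23.3
tcp_pos: [459.9, -182.1, 157.5]
orientation: [0.001, 0.865, 0.502, -0.0]
ft_force: [-8.3, 0.5, 16.7]
finger_gap: 9.8
grip_force: 109.3
```

```bash
python3 mz.py 5
```

```text
t 23.5 mz 0.651 +- 0.023 mxy [0.09 1.43] F [-8.2  0.5 17.8] e6 [0.868 0.714 0.652 0.634 0.629] tcp [ 459.9 -182.1  157.6] th 60.26 q6 0.05 gap 9.8 109.3
```

>>> arm_command --steps '[[[0,0,0,0,0,0],[0,0,0,0,0,0],[0,0,-0.2,0,0,0],[0,0,-0.39,0,0,0]]]' --gripper -0.1

```text
time: 23.9
tcp_pos: [459.5, -181.5, 214.7]
orientation: [-0.0, 0.865, 0.501, -0.0]
ft_force: [0.3, -0.6, -0.1]
finger_gap: 47.1
grip_force: 0.0
```

```bash
python3 go.py 465 -47.2 213 49.5
```

```text
t 23.9 tcp [ 459.5 -181.5  214.7] q [-0.47  0.27  1.81  0.    1.06  0.05] shift [ 0.7948 -0.4136  0.0117] turn [-0.0007  0.      0.1186]
```

>>> arm_command --steps '[[[0.27,-0.14,0,0,0,0.06],[0.53,-0.28,0,0,0,0.119],[0.795,-0.414,0.01,0,0,0.119],[0.795,-0.414,0.01,0,0,0.119],[0.795,-0.414,0.01,0,0,0.119]]]'

```text
time: 24.4
tcp_pos: [465.3, -46.7, 212.8]
orientation: [0.0, 0.908, 0.419, 0.0]
ft_force: [0.6, -0.3, 0.2]
finger_gap: 47.3
grip_force: 0.0
```

```bash
python3 - <<'E'
from wd import *
from go import go
p=shot('wrist')
for z in (163,168): wd(p,(465,-47.2),z)
go(465,-47.2,158,49.5)
E
```

```text
n 1543 mean [466.2 -46.1] mid [465.6 -47. ] ang 51.3 len 46.7 z98 181.0
n 1476 mean [466.3 -46.1] mid [465.5 -47. ] ang 51.2 len 46.7 z98 181.0
t 24.45 tcp [465.3 -47.5 212.7] q [-0.2   0.22  1.88 -0.    1.04  0.51] shift [ 1.000e-04 -3.200e-03  3.648e-01] turn [ 0.0003 -0.0001  0.0001]
```

>>> arm_command --steps '[[[0,-0.001,0.15,0,0,-0.015],[0,-0.001,0.3,0,0,-0.015],[0,-0.001,0.362,0,0,-0.015],[0,-0.001,0.362,0,0,-0.015]]]'

```text
time: 24.85
tcp_pos: [464.6, -48.0, 157.4]
orientation: [-0.001, 0.904, 0.428, -0.001]
ft_force: [0.4, 0.3, 0.2]
finger_gap: 46.9
grip_force: 0.0
```

>>> arm_command --steps '[[[0,0,0,0,0,0],[0,0,0,0,0,0],[0,0,0,0,0,0],[0,0,0,0,0,0],[0,0,0,0,0,0]]]' --gripper 1

```text
time: 25.35
tcp_pos: [465.4, -47.3, 159.3]
orientation: [0.0, 0.903, 0.429, 0.0]
ft_force: [-1.2, 1.0, 6.2]
finger_gap: 9.6
grip_force: 107.5
```

>>> arm_command --steps '[[[0,0,0.001,0,0,0.05],[0,0,0.003,0,0,0.1],[0,0,0.004,0,0,0.15],[0,0,0.006,0,0,0.2],[0,0,0.007,0,0,0.23],[0,0,0.008,0,0,0.25],[0,0,0.008,0,0,0.26],[0,0,0.008,0,0,0.26]]]'

```text
time: 26.15
tcp_pos: [465.6, -47.5, 158.7]
orientation: [0.001, 0.971, 0.237, 0.001]
ft_force: [-4.1, -1.7, 14.0]
finger_gap: 10.0
grip_force: 108.5
```

```bash
python3 mz.py 5
```

```text
t 26.35 mz 0.548 +- 0.024 mxy [-0.15  0.84] F [-4.6 -0.7 13.8] e6 [0.756 0.609 0.552 0.536 0.533] tcp [465.6 -47.5 158.7] th 27.5 q6 0.89 gap 9.8 108.5
```

>>> arm_command --steps '[[[0,0,0.001,0,0,0.04],[0,0,0.003,0,0,0.08],[0,0,0.004,0,0,0.12],[0,0,0.005,0,0,0.155],[0,0,0.005,0,0,0.18],[0,0,0.005,0,0,0.195],[0,0,0.005,0,0,0.2],[0,0,0.005,0,0,0.2]]]'

```text
time: 27.15
tcp_pos: [465.7, -47.7, 158.2]
orientation: [0.001, 0.997, 0.083, 0.001]
ft_force: [-5.8, -2.8, 16.3]
finger_gap: 9.7
grip_force: 108.8
```

```bash
python3 mz.py 5
```

```text
t 27.35 mz 0.615 +- 0.025 mxy [-0.37  1.02] F [-5.5 -2.1 16.2] e6 [0.743 0.66  0.628 0.62  0.618] tcp [465.7 -47.7 158.1] th 9.52 q6 1.2 gap 10.1 108.8
```

>>> arm_command --steps '[[[0,0,0,0,0,0],[0,0,0,0,0,0],[0,0,-0.2,0,0,0],[0,0,-0.39,0,0,0]]]' --gripper -0.1

```text
time: 27.75
tcp_pos: [464.7, -47.1, 215.4]
orientation: [-0.0, 0.997, 0.082, -0.001]
ft_force: [0.0, 1.5, 1.5]
finger_gap: 46.9
grip_force: 0.0
```

```bash
python3 go.py 594.1 -187.2 213 76.7
```

```text
t 27.75 tcp [464.7 -47.1 215.4] q [-0.2   0.22  1.87  0.    1.05  1.21] shift [0.6981 1.0626 0.0144] turn [-8.000e-04  5.000e-04 -7.475e-01]
```

>>> arm_command --steps '[[[0.17,0.26,0,0,0,-0.09],[0.34,0.52,0,0,0,-0.18],[0.51,0.78,0,0,0,-0.27],[0.65,0.99,0.01,0,0,-0.36],[0.65,0.99,0.01,0,0,-0.45],[0.65,0.99,0.01,0,0,-0.54],[0.65,0.99,0.01,0,0,-0.63],[0.65,0.99,0.01,0,0,-0.72]]]'

```text
time: 28.55
tcp_pos: [585.5, -177.7, 213.2]
orientation: [-0.0, 0.796, 0.606, -0.0]
ft_force: [-1.0, 0.1, -0.5]
finger_gap: 47.2
grip_force: 0.0
```

```bash
python3 - <<'E'
from wd import *
from go import go
p=shot('wrist')
for z in (163,168): wd(p,(594.1,-187.2),z)
go(594.1,-187.2,158.5,77)
E
```

```text
n 1517 mean [ 594.3 -184.9] mid [ 594.2 -185.8] ang 78.5 len 46.4 z98 181.0
n 1439 mean [ 594.4 -184.8] mid [ 594.2 -185.8] ang 78.4 len 46.5 z98 181.0
t 28.6 tcp [ 585.6 -177.7  213.2] q [-0.37  0.48  1.5   0.    1.16 -0.11] shift [-0.0465  0.0714  0.3648] turn [-0.0001 -0.0001 -0.0217]
```

>>> arm_command --steps '[[[-0.044,0.072,0,0,0,-0.03],[-0.044,0.072,0.1,0,0,-0.03],[-0.044,0.072,0.25,0,0,-0.03],[-0.044,0.072,0.362,0,0,-0.03],[-0.044,0.072,0.362,0,0,-0.03]]]'

```text
time: 29.1
tcp_pos: [592.4, -186.2, 155.7]
orientation: [-0.002, 0.784, 0.621, -0.001]
ft_force: [-1.1, 0.7, 0.1]
finger_gap: 47.0
grip_force: 0.0
```

>>> arm_command --steps '[[[0,0,0,0,0,0],[0,0,0,0,0,0],[0,0,0,0,0,0],[0,0,0,0,0,0],[0,0,0,0,0,0]]]' --gripper 1

```text
time: 29.6
tcp_pos: [594.1, -186.9, 160.2]
orientation: [0.0, 0.783, 0.622, 0.0]
ft_force: [-3.8, 0.8, 5.4]
finger_gap: 9.5
grip_force: 107.6
```

>>> arm_command --steps '[[[0,0,0.001,0,0,0.05],[0,0,0.003,0,0,0.1],[0,0,0.004,0,0,0.15],[0,0,0.006,0,0,0.2],[0,0,0.007,0,0,0.24],[0,0,0.008,0,0,0.27],[0,0,0.008,0,0,0.28],[0,0,0.008,0,0,0.28]]]'

```text
time: 30.4
tcp_pos: [594.3, -187.1, 159.5]
orientation: [0.001, 0.9, 0.436, 0.0]
ft_force: [-5.6, 0.7, 9.2]
finger_gap: 9.8
grip_force: 108.3
```

```bash
python3 mz.py 5
```

```text
t 30.6 mz 0.514 +- 0.025 mxy [0.24 0.84] F [-4.9  1.3  9. ] e6 [0.771 0.609 0.548 0.532 0.528] tcp [ 594.3 -187.1  159.5] th 51.76 q6 0.29 gap 9.5 108.3
```

Need about +0.11 N m, i.e. 0.25 share.

>>> arm_command --steps '[[[0,0,0.001,0,0,0.05],[0,0,0.003,0,0,0.1],[0,0,0.005,0,0,0.15],[0,0,0.006,0,0,0.19],[0,0,0.007,0,0,0.215],[0,0,0.007,0,0,0.23],[0,0,0.007,0,0,0.235],[0,0,0.007,0,0,0.235]]]'

```text
time: 31.4
tcp_pos: [594.4, -187.2, 158.8]
orientation: [0.001, 0.965, 0.264, 0.0]
ft_force: [-5.3, 1.2, 12.4]
finger_gap: 9.8
grip_force: 108.8
```

```bash
python3 mz.py 5
```

```text
t 31.6 mz 0.635 +- 0.023 mxy [0.16 1.04] F [-5.7  0.9 11.6] e6 [0.771 0.687 0.656 0.647 0.645] tcp [ 594.4 -187.2  158.8] th 30.63 q6 0.66 gap 9.7 108.7
```

>>> arm_command --steps '[[[0,0,0,0,0,0],[0,0,0,0,0,0],[0,0,-0.2,0,0,0],[0,0,-0.5,0,0,0],[0,0,-0.8,0,0,0],[0,0,-0.8,0,0,0]]]' --gripper -0.1

```text
time: 32.2
tcp_pos: [596.3, -187.8, 283.6]
orientation: [0.003, 0.965, 0.264, 0.004]
ft_force: [-0.0, -0.1, -0.0]
finger_gap: 47.0
grip_force: 0.0
```

```bash
python3 go.py 460 -182 230 62; python3 - <<'E'
from wd import *
p=shot('wrist')
for c in ((594.2,-187),(599.4,-52.6),(465.2,-47.3),(459.8,-182)):
    try: wd(p,c,160)
    except Exception as e: print(c,e)
p=shot('top','top2.png');im=cv2.cvtColor(p['pixels'],cv2.COLOR_RGB2BGR)
cv2.imwrite('pics/top2c.png',cv2.resize(im[130:310,180:420],None,fx=3,fy=3,interpolation=cv2.INTER_CUBIC))
E
```

```text
t 32.2 tcp [ 596.3 -187.8  283.6] q [-0.38  0.44  1.39  0.    1.3   0.66] shift [-0.7651 -0.4986  0.348 ] turn [ 0.0065 -0.0027 -0.3493]
n 893 mean [ 595.3 -186.5] mid [ 594.8 -187. ] ang 42.4 len 47.4 z98 179.5
n 1420 mean [601.2 -54.7] mid [600.5 -55.1] ang 31.2 len 46.4 z98 178.6
n 1263 mean [468.2 -49.8] mid [467.  -50.3] ang 21.0 len 46.5 z98 179.6
(459.8, -182) index -1 is out of bounds for axis 0 with size 0
  avg = a.mean(axis, **keepdims_kw)
  ret = um.true_divide(
wd.py:6: RuntimeWarning: Degrees of freedom <= 0 for slice
  (cx,cy),wh,a=cv2.minAreaRect(Q.astype(np.float32));e,V=np.linalg.eigh(np.cov(Q.T));ax=V[:,1]
  c *= np.true_divide(1, fact)
  c *= np.true_divide(1, fact)
wd.py:7: RuntimeWarning: Mean of empty slice.
  t=(Q-Q.mean(0))@ax
```

View pics/top2c.png

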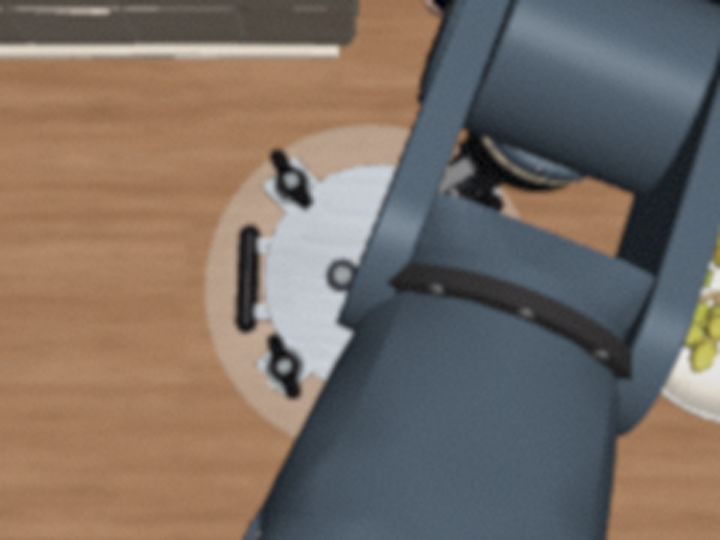

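>>> arm_command --steps '[[[-0.2,-0.13,0.1,0.006,-0.003,-0.09],[-0.4,-0.26,0.2,0.006,-0.003,-0.18],[-0.6,-0.39,0.3,0.006,-0.003,-0.27],[-0.765,-0.499,0.4,0.006,-0.003,-0.36],[-0.765,-0.499,0.45,0.006,-0.003,-0.43],[-0.765,-0.499,0.45,0.006,-0.003,-0.43]]]'

```text
time: 32.9
tcp_pos: [455.9, -180.5, 207.5]
orientation: [-0.005, 0.822, 0.569, -0.004]
ft_force: [0.6, -0.7, 0.5]
finger_gap: 46.8
grip_force: 0.0
```

```bash
python3 - <<'E'
from wd import *
from go import go
p=shot('wrist')
wd(p,(460,-182),163)
go(459.8,-181.9,156.5,69.4)
E
```

```text
n 1557 mean [ 460.4 -179.9] mid [ 460.1 -181. ] ang 71.5 len 46.7 z98 178.7
t 32.95 tcp [ 456.8 -180.8  208.3] q [-0.47  0.28  1.82 -0.    1.06 -0.1 ] shift [3.000e-04 2.530e-02 3.452e-01] turn [-0.0077  0.0006 -0.0032]
```

>>> arm_command --steps '[[[0,0,0,0,0,0],[0,0,0,0,0,0]]]'

```text
time: 33.15
tcp_pos: [457.8, -181.0, 209.3]
orientation: [-0.004, 0.823, 0.568, -0.003]
ft_force: [-1.3, 0.2, 0.2]
finger_gap: 46.5
grip_force: 0.0
```

```bash
python3 go.py 459.9 -181.8 156.5 69.8
```

```text
t 33.15 tcp [ 457.8 -181.   209.3] q [-0.47  0.28  1.81 -0.    1.06 -0.11] shift [0.0004 0.0188 0.3519] turn [-0.0064  0.0008 -0.0069]
```

>>> arm_command --steps '[[[0,0.019,0.1,-0.006,0.001,-0.007],[0,0.019,0.22,-0.006,0.001,-0.007],[0,0.019,0.32,-0.006,0.001,-0.007],[0,0.019,0.35,-0.006,0.001,-0.007],[0,0.019,0.35,-0.006,0.001,-0.007]]]'

```text
time: 33.65
tcp_pos: [459.5, -181.8, 156.5]
orientation: [-0.001, 0.82, 0.573, -0.0]
ft_force: [-0.4, 0.6, 0.9]
finger_gap: 46.7
grip_force: 0.0
```

>>> arm_command --steps '[[[0,0,0,0,0,0],[0,0,0,0,0,0],[0,0,0,0,0,0],[0,0,0,0,0,0],[0,0,0,0,0,0]]]' --gripper 1

```text
time: 34.15
tcp_pos: [459.7, -181.9, 157.6]
orientation: [0.0, 0.82, 0.573, 0.0]
ft_force: [-2.3, 1.3, 6.3]
finger_gap: 9.7
grip_force: 107.4
```

```bash
python3 mz.py 2
```

```text
t 34.2 mz 0.092 +- 0.013 mxy [0.12 0.34] F [-2.   1.   6.2] e6 [0.065 0.065] tcp [ 459.7 -182.   157.6] th 69.91 q6 -0.12 gap 9.9 107.4
```

>>> arm_command --steps '[[[0,0,0,0,0,0.03],[0,0,0,0,0,0.06],[0,0,0,0,0,0.08],[0,0,0,0,0,0.09],[0,0,0,0,0,0.095],[0,0,0,0,0,0.095]]]'

```text
time: 34.8
tcp_pos: [459.7, -182.0, 157.7]
orientation: [0.0, 0.86, 0.511, 0.0]
ft_force: [-1.4, 0.7, 5.5]
finger_gap: 9.7
grip_force: 107.5
```

```bash
python3 mz.py 5
```

```text
t 35.0 mz 0.531 +- 0.031 mxy [0.15 0.31] F [-1.6  1.1  6.1] e6 [0.663 0.589 0.56  0.553 0.551] tcp [ 459.7 -182.   157.7] th 61.41 q6 0.03 gap 10.0 107.5
```

>>> arm_command --steps '[[[0,0,0,0,0,0.008],[0,0,0,0,0,0.015],[0,0,0,0,0,0.02],[0,0,0,0,0,0.02]]]'

```text
time: 35.4
tcp_pos: [459.7, -182.0, 157.6]
orientation: [0.0, 0.868, 0.497, 0.0]
ft_force: [-2.8, 0.8, 5.7]
finger_gap: 9.7
grip_force: 107.6
```

```bash
python3 mz.py 5
```

```text
t 35.6 mz 0.672 +- 0.031 mxy [0.15 0.31] F [-1.8  0.9  6.2] e6 [0.759 0.691 0.663 0.655 0.654] tcp [ 459.7 -182.   157.6] th 59.63 q6 0.06 gap 9.7 107.6
```

>>> arm_command --steps '[[[0,0,0,0,0,0],[0,0,0,0,0,0],[0,0,-0.2,0,0,0],[0,0,-0.5,0,0,0],[0,0,-0.8,0,0,0],[0,0,-0.8,0,0,0],[0,0,-0.8,0,0,0]]]' --gripper -0.1

```text
time: 36.3
tcp_pos: [459.6, -182.0, 277.2]
orientation: [0.0, 0.868, 0.497, 0.0]
ft_force: [0.2, 0.7, 0.0]
finger_gap: 46.7
grip_force: 0.0
```

```bash
python3 mz.py 1; python3 -c "
from cell import r
print(r.job_done())"
```

```text
t 36.3 mz -0.033 +- 0.0 mxy [-0.07  0.02] F [0.2 0.7 0. ] e6 [0.001] tcp [ 459.6 -182.   277.2] th 59.54 q6 0.06 gap 46.7 0.0
the job is handed in; nothing more can be done
None
```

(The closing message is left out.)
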